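# Sort the stripped motorcycle parts into their trays

## Robot

A 7-joint arm with a two-finger parallel gripper is mounted at the origin on the work surface. World frame = base frame: x ahead of the robot, y to its left, z up, the work surface at z = 0. Lengths are in mm, angles in rad, forces in N, time in s.
With the tool pointing down it reaches from about 400 to 875 mm from the base axis. Payload 4.4 kg.
Tool frame: the origin (TCP) lies midway between the tips of the shut fingers; the grasp point (between the pads) lies 19 mm behind it; z points along the fingers, y is the line along which they close (so a half turn about z gives the same grasp; the last joint's range is limited). The gripper opens to 85 mm and grips with 20 to 120 N. Pads are 22 mm wide; open, the fingers measure 114 mm over their backs; the gripper's body (76 mm by 85 mm) begins 54 mm behind the grasp point. The pads swing forward as they close: fully open they stand 13 mm farther back than shut.
Start: joints at [1.049, 0.628, 0.038, 1.517, -0.027, 0.996, -0.02], TCP at [286.146, -583.642, 231.313] pointing down, gripper open.
Joint ranges: [-3.06, 3.06], [-0.37, 2.12], [-1.25, 1.32], [0.18, 2.47], [-1.1, 4.24], [0.23, 1.98], [-2.94, 2.94]. Speed limits (rad/s): [2.57, 2.57, 3.14, 3.14, 3.14, 3.14, 3.14].

## Interface

Orientations are given as [roll, pitch, yaw] about the fixed x, y, z axes, in that order (R = Rz(yaw) Ry(pitch) Rx(roll)).
In Python, from cell import monitor, cams, ctrl gives the robot as it stands.
- The arm moves only by the tool drive_tool, never from a script. Its argument "motion" is a list of rows, each an object with "fingers": the opening, from 0 (shut) to 1 (fully open); "linear": the shift along the tool's x, y, z in m, a list of three; "twist": the turn about the tool's z in rad. In form: [{"fingers": fingers, "linear": [x, y, z], "twist": twist}, ...]. A call has 1 to 5 rows; each row shifts and turns the commanded pose from where the row before left it, along the tool's axes as they then stand; what a row does not reach is not made up. A row lasts 1/12 s, in which the tool goes at most 41.7 mm and 7.16 degrees, less where a joint would pass 70% of its speed; a pose out of reach is approached as far as the arm can. A call with a gripper value outside its range is refused whole. The fingers move at their own pace and stop on an object; the grip force is fixed at half the most. Time passes only in rows, so rows that do not move let the fingers close. It gives the time, the measured TCP pose, the force, the opening and the grip force at its end, in the units of the state.
- monitor.read_state(): the state, without advancing time (a new reading comes with each control period).
- cams.get_image(name): name is "side" or "top"; returns a dict with "color" (480x640x3 uint8, blue, green, red), "K" (3x3 intrinsics, pixels), "R" (3x3) and "t" (3): a world point X has camera coordinates R X + t. Camera axes: x right, y down, z forward; pixel columns grow to the right and rows downward; lengths in mm; the calibration is good to about 2 mm. A picture is of the moment at which its call begins. There is no depth.
- ctrl.finish_job(): hands the job in; it is judged then, once.
The state is a dict: "clock": time; "qpos": joint angles; "qd": joint speeds; "tau": joint torques, N m; "eef_pos": TCP position; "tool_rot": TCP orientation; "force": force on the tool from outside, world axes, zero at the start; "torque": the same for the moment, N m; "width": finger opening in mm; "gripper_force": force on a finger pad.
Only numpy, scipy, OpenCV 4.12 (cv2) and the standard library are available. Lean on these libraries where they do the work, as an engineer would, in place of code of your own. Each camera call takes 0.05 s, during which the arm holds its last target. There are 200 camera calls.

## Task

Sort the loose parts on the bench into their places. Put the fragile tail-light lens away first, dome up and flat in the square bin; after that lay the two footpegs flat, ribs up, in the long divided tray, one in each compartment, and stand the two wrench sockets upright in the round dish.

Things in the scene. Friction and masses are not known exactly. Their poses are not given: they have to be found in the camera images.
- lens: red plastic motorcycle tail-light lens, a rectangular block with a raised dome on top: 84 mm long (own x), 54 mm wide (own y) with straight sides up to 24 mm, 34 mm high at the dome, and a 5 mm thick screw ear at each end (100 mm over the ears). About 0.1 kg. Origin: middle of its underside; z up through the dome. Grip across y.
- footpeg_a: One aluminium motorcycle footpeg (the two are alike) lying on the bench: ribbed bar 85 mm long in all (own x, -42 to +42 mm), 25 mm high with its ribs; the bar (x -18 to +42) is 26 mm wide (own y), the tongue at the -x end 14 mm wide. 0.13 to 0.21 kg. Origin: on its underside; z up through the ribs. Grip across y, near x = 0 to 10 mm.
- footpeg_b: The other aluminium motorcycle footpeg (the two are alike) lying on the bench: ribbed bar 85 mm long in all (own x, -42 to +42 mm), 25 mm high with its ribs; the bar (x -18 to +42) is 26 mm wide (own y), the tongue at the -x end 14 mm wide. 0.13 to 0.21 kg. Origin: on its underside; z up through the ribs. Grip across y, near x = 0 to 10 mm.
- socket_short: short steel wrench socket, an upright cylinder 32 mm in diameter and 36 mm tall with a dark round opening on top, standing on the bench, about 0.13 kg. Origin: centre of its underside; z along its axis. Other small things, under 35 mm high and not to be sorted, lie between the robot and the parts.
- socket_deep: deep steel wrench socket, an upright cylinder 26 mm in diameter and 60 mm tall with a dark round opening on top, standing on the bench, about 0.15 kg. Origin: centre of its underside; z along its axis.
- long_tray: long white plastic tray fixed to the bench, outside 126 mm (own x) by 200 mm (own y), 24 mm high, walls and floor 5 mm thick, split at own y = 0 by a divider 5 mm thick and 21 mm high into two compartments, each inside 116 mm (x) by 92 mm (y), centred at y = +49 and -49 mm. Origin: centre of its underside; floors 5 mm above it.
- square_bin: square white plastic open bin fixed to the bench, outside 136 by 136 mm by 32 mm high, walls and floor 5 mm thick (inside 126 by 126 mm, undivided). Origin: centre of its underside; inner floor 5 mm above it; x and y along its sides.
- round_dish: round steel parts dish fixed to the bench, 144 mm outside diameter, 22 mm high, wall and flat floor 5 mm thick (inside diameter 134 mm). Origin: centre of its underside; inner floor 5 mm above it.

How it is judged:
By the outcome, as a careful person would: the job done as asked, in the order asked, and still so for the second after the job is handed in, with the robot touching nothing.
It also fails if it takes over 128 s, if anything falls off the work surface, if the arm or the gripper's body presses on something with over 40 N, if the wrist force passes 120 N, or if a joint passes its speed limit or range.

## Working session

There is one attempt and no reset: what is moved stays moved. The work goes in short steps, Python scripts to look and compute and a tool call to move; the robot and the scene stay as the last step left them, time stands still between calls to the robot, and variables do not carry over. Pictures are saved under pics/ and viewed, at most 14 in all, crops included, and the job is handed in when it is done.

Besides the shell and the picture viewer there is one more tool, called as a command line: name --argument value ..., lists and objects as JSON in quotes. drive_tool: Moves the arm, as the interface text tells. Its arguments: {"type":"object","properties":{"motion":{"type":"array"}},"required":["motion"]}

```bash
ls; mkdir -p pics
python3 - <<'E'
from cell import monitor, cams
import cv2,numpy as np
s=monitor.read_state(); print(s)
for n in("top","side"):
    d=cams.get_image(n); cv2.imwrite(f"pics/{n}0.png",d["color"]); np.savez(f"pics/{n}0.npz",**{k:np.array(d[k]) for k in("color","K","R","t")})
    print(n,d["K"],d["R"],d["t"])
E
```

```text
pics
{'clock': 0.0, 'qpos': array([ 1.04919001,  0.62937625,  0.03844466,  1.51840213, -0.02698785,
        0.99633578, -0.02000079]), 'qd': array([-0.00098971, -0.00051496,  0.0001478 , -0.00028174, -0.00089895,
       -0.00039316,  0.00081025]), 'tau': array([-2.70620876e-05, -5.63389349e+01,  1.22637145e+00, -1.93444777e+01,
        1.09947912e-02,  1.04874949e-02,  5.43414103e-06]), 'eef_pos': array([ 285.85051307, -583.03616382,  230.35874181]), 'tool_rot': array([-3.13958972e+00,  4.08396317e-05,  4.55809210e-01]), 'force': array([ 0.16781634, -0.70156283, -0.15765679]), 'torque': array([-0.02579804, -0.0138797 ,  0.02139292]), 'gripper_force': 0.0, 'width': 85.7185446889471}
top [[500.17120667   0.         309.81653511]
 [  0.         500.17120667 244.04879746]
 [  0.           0.           1.        ]] [[-2.09961135e-02 -9.99769449e-01 -4.49572567e-03]
 [-9.81415667e-01  2.14681510e-02 -1.90689293e-01]
 [ 1.90741844e-01  4.08441572e-04 -9.81640149e-01]] [ -0.97694656 499.18391361 939.55429921]
side [[495.46659603   0.         305.01565256]
 [  0.         495.46659603 235.58639699]
 [  0.           0.           1.        ]] [[ 0.99276765 -0.11991787 -0.00566575]
 [-0.08020415 -0.62739283 -0.77456151]
 [ 0.08932911  0.76941402 -0.63247322]] [-495.36592686   78.81974642  807.55779434]
```

View pics/top0.png

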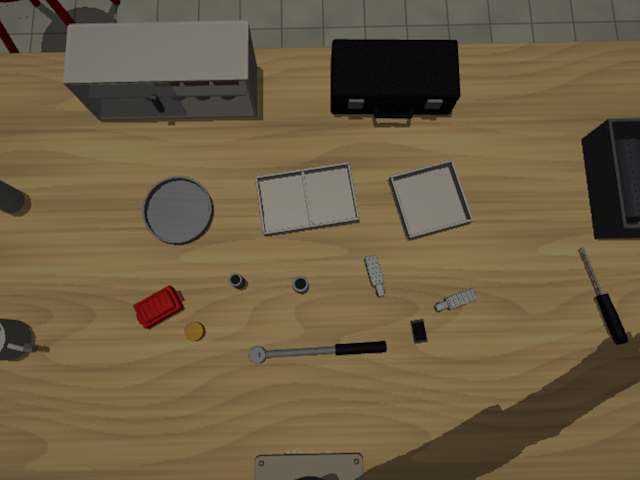

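View pics/side0.png

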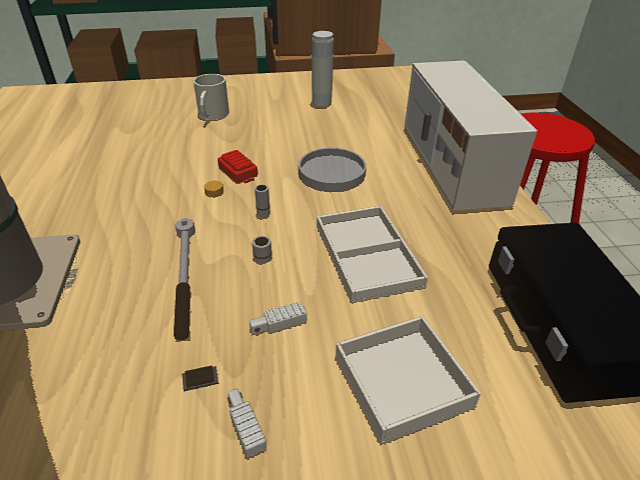

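```bash
cat > h.py <<'E'
import cv2,numpy as np
def load(n): return dict(np.load(f"pics/{n}.npz"))
def ray(d,px,z):
    px=np.asarray(px,float).reshape(-1,2)
    r=np.c_[px,np.ones(len(px))]@np.linalg.inv(d["K"]).T@d["R"]
    c=-d["R"].T@d["t"]
    return c[:2]+r[:,:2]/r[:,2:]*(z-c[2])
def grab(n,tag):
    from cell import cams
    d=cams.get_image(n); cv2.imwrite(f"pics/{tag}.png",d["color"]); np.savez(f"pics/{tag}.npz",**{k:np.array(d[k]) for k in("color","K","R","t")}); return d
def blob(d,box,red=False,smax=70):
    x0,y0,x1,y1=box
    hsv=cv2.cvtColor(d["color"],cv2.COLOR_BGR2HSV).astype(int)
    m=((hsv[...,1]>170)&((hsv[...,0]<8)|(hsv[...,0]>172))) if red else hsv[...,1]<smax
    k=np.zeros_like(m); k[y0:y1,x0:x1]=m[y0:y1,x0:x1]
    c=max(cv2.findContours(k.astype(np.uint8),0,cv2.CHAIN_APPROX_NONE)[0],key=cv2.contourArea)
    return c.reshape(-1,2)
def rect(p):
    (c,s,a)=cv2.minAreaRect(p.astype(np.float32)); 
    return np.round(c,1),np.round(s,1),round(a if s[0]>s[1] else a-90,1)  # angle of long side, deg
E
python3 - <<'E'
from h import *
T=load("top0");S=load("side0")
print("cams",-T["R"].T@T["t"],-S["R"].T@S["t"])
for nm,tb,sb,z,red in [("lens",(125,275,195,335),(210,140,265,190),15,1),("pegA",(355,248,392,302),(245,298,312,338),15,0),("pegB",(428,282,485,318),(222,385,272,462),15,0),
  ("bin",(380,155,480,245),(330,312,484,445),32,0),("tray",(250,155,365,240),(312,203,430,305),24,0),("dish",(135,170,220,250),(295,142,370,195),22,0),
  ("deep",(225,270,250,292),(250,180,275,222),60,0),("short",(288,272,314,297),(248,232,276,266),36,0)]:
    for d,b in((T,tb),(S,sb)):
        c=blob(d,b,red); p=ray(d,c,z)
        print(nm,rect(p),"px",c.min(0),c.max(0), "enc",np.round(cv2.minEnclosingCircle(p.astype(np.float32))[0]))
a=np.vstack([np.hstack([cv2.resize(T["color"][y:y+50,x:x+65],(260,200),interpolation=2) for x,y in((128,280),(215,260),(275,260))]),
 np.hstack([cv2.resize(T["color"][y:y+50,x:x+65],(260,200),interpolation=2) for x,y in((345,250),(425,275),(400,305))]),
 np.hstack([cv2.resize(S["color"][y:y+50,x:x+65],(260,200),interpolation=2) for x,y in((205,140),(235,180),(230,225))])])
cv2.imwrite("pics/crops.png",a)
E
```

```text
cams [ 310.674082    -12.07703001 1017.48885759] [ 425.96651615 -631.2985711   569.00279995]
lens (array([386.3, 291.8]), array([55.9, 97.7]), -61.4) px [134 286] [183 327] enc [387. 292.]
lens (array([389.5, 294. ]), array([ 67.8, 130.7]), -61.1) px [218 150] [257 182] enc [395. 297.]
pegA (array([ 437.8, -142.7]), array([84.5, 27.1]), 13.9) px [364 255] [384 296] enc [ 438. -141.]
pegA (array([ 441. , -142.2]), array([87. , 43.1]), 14.2) px [249 301] [306 333] enc [ 440. -140.]
pegB (array([ 384.2, -298.3]), array([26.1, 87.5]), -71.4) px [434 288] [476 311] enc [ 386. -298.]
pegB (array([ 388. , -298.8]), array([27.4, 92. ]), -71.1) px [228 389] [265 456] enc [ 388. -299.]
bin (array([ 590.7, -258.3]), array([139.9, 142.4]), -75.8) px [388 160] [472 240] enc [ 590. -258.]
bin (array([ 594.3, -268.2]), array([146.1, 149.5]), -75.9) px [336 316] [480 443] enc [ 594. -268.]
tray (array([600.,  -7.]), array([131.3, 199.4]), -82.2) px [255 162] [359 235] enc [601.  -6.]
tray (array([603.7, -15.3]), array([133.9, 220.9]), -82.2) px [317 206] [427 302] enc [603. -16.]
dish (array([582.2, 260.5]), array([146.7, 142.5]), 26.3) px [142 176] [212 244] enc [583. 260.]
dish (array([585.7, 248.7]), array([170.1, 142.2]), 82.5) px [298 148] [365 191] enc [587. 250.]
deep (array([428.3, 130.3]), array([34.2, 24.3]), 55.4) px [229 273] [245 288] enc [428. 130.]
deep (array([433.5,  98. ]), array([102.8,  23.9]), 87.8) px [255 184] [269 217] enc [434.  98.]
short (array([421.4,   9.1]), array([32.7, 29.9]), 25.5) px [292 276] [308 292] enc [421.  10.]
short (array([424.9,  -7.4]), array([66.5, 30.2]), 86.2) px [252 236] [270 262] enc [426.  -7.]
```

View pics/crops.png

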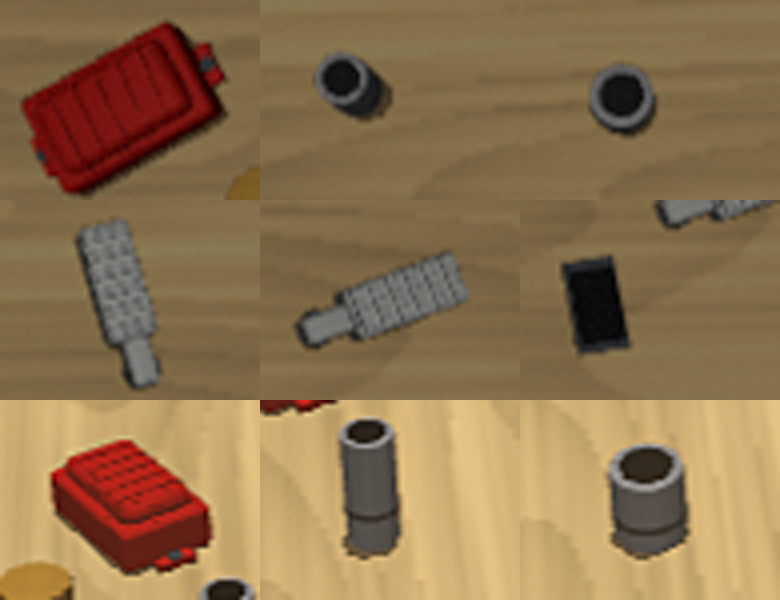

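The crops show the lens dome-up at about top px (159,307) with a puck to its lower right. Both pegs are ribs-up, and pegA's tongue points toward the robot. The socket rings are at top px (236,281) and (300,284), and at side px (262,188) and (262,241).

```bash
cat >> h.py <<'E'
def tri(a,b,T,S):
    P=[np.asarray(d["K"])@np.c_[d["R"],d["t"]] for d in(T,S)]
    X=cv2.triangulatePoints(P[0],P[1],np.float64(a),np.float64(b)); return np.round(X[:3,0]/X[3,0],1)
def to(x,y,z,yawdeg):
    """tool-frame shift (m) and twist (rad) from the measured pose: shift in the present axes, and in the axes after the twist"""
    from cell import monitor
    s=monitor.read_state(); p=s["eef_pos"]; w=s["tool_rot"][2]
    t=-((np.radians(yawdeg)-w+np.pi)%(2*np.pi)-np.pi)
    d=np.array([x,y,z])-p
    f=lambda w:np.round(np.array([d[0]*np.cos(w)+d[1]*np.sin(w),d[0]*np.sin(w)-d[1]*np.cos(w),-d[2]])/1000,4)
    print("clk",round(s["clock"],2),"pos",np.round(p,1),"yaw",round(np.degrees(w),1),"rp",np.round(s["tool_rot"][:2],3),"F",np.round(s["force"],1),"w",round(s["width"],1),"g",round(s["gripper_force"],1),"q",np.round(s["qpos"],2))
    print(" now-axes",f(w)," after-twist axes",f(np.radians(yawdeg))," twist",round(t,4))
E
python3 - <<'E'
from h import *
T=load("top0");S=load("side0")
print("deep",tri((236.2,281.2),(261.7,188),T,S),ray(T,(236.2,281.2),60),ray(S,(261.7,188),60))
print("short",tri((300.2,284.5),(261.5,241.2),T,S),ray(T,(300.2,284.5),36),ray(S,(261.5,241.2),36))
print("puck",ray(T,(194,331),12),ray(S,(214,187),12))
print("tips lens", ray(T,[(182,294),(136,317)],3))
to(387,292,150,118.6)
E
```

```text
deep [431.1 131.6  61.9] [[427.0337419  131.43125163]] [[435.31476897 135.65212149]]
short [423.8   9.2  37.3] [[420.71162826   8.9577903 ]] [[426.98800247  11.5790751 ]]
puck [[335.46189436 221.64383763]] [[340.5584233  224.00955465]]
tips lens [[410.2367389  249.8225018 ]
 [365.92987845 341.1943321 ]]
clk 0.1 pos [ 285.8 -583.1  230.5] yaw 26.1 rp [-3.14  0.  ] F [ 0.3 -0.8 -0. ] w 85.2 g 0.0 q [ 1.05  0.63  0.04  1.52 -0.03  1.   -0.02]
 now-axes [ 0.476  -0.7413  0.0805]  after-twist axes [0.7199 0.5077 0.0805]  twist -1.6143
```

drive_tool --motion '[{"fingers": 0.8, "linear": [0.04, -0.009, 0], "twist": -0.065}, {"fingers": 0.8, "linear": [0.04, -0.009, 0], "twist": -0.065}, {"fingers": 0.8, "linear": [0.04, -0.009, 0], "twist": -0.065}, {"fingers": 0.8, "linear": [0.04, -0.009, 0], "twist": -0.065}, {"fingers": 0.8, "linear": [0.04, -0.009, 0], "twist": -0.065}]'

```text
clock: 0.52
eef_pos: [428.6, -434.6, 230.9]
tool_rot: [-3.141, -0.0, 0.784]
force: [0.6, 0.7, -1.0]
width: 68.4
gripper_force: 0.0
```

drive_tool --motion '[{"fingers": 0.8, "linear": [0.04, -0.01, 0], "twist": -0.07}, {"fingers": 0.8, "linear": [0.04, -0.01, 0], "twist": -0.07}, {"fingers": 0.8, "linear": [0.04, -0.01, 0], "twist": -0.07}, {"fingers": 0.8, "linear": [0.04, -0.01, 0], "twist": -0.07}, {"fingers": 0.8, "linear": [0.04, -0.01, 0], "twist": -0.07}]'

```text
clock: 0.93
eef_pos: [508.9, -245.6, 231.0]
tool_rot: [3.142, -0.0, 1.134]
force: [0.7, -0.1, 0.5]
width: 68.2
gripper_force: 0.0
```

drive_tool --motion '[{"fingers": 0.8, "linear": [0.038, -0.008, 0], "twist": -0.07}, {"fingers": 0.8, "linear": [0.038, -0.008, 0], "twist": -0.07}, {"fingers": 0.8, "linear": [0.038, -0.008, 0], "twist": -0.07}, {"fingers": 0.8, "linear": [0.038, -0.008, 0], "twist": -0.07}, {"fingers": 0.8, "linear": [0.038, -0.008, 0], "twist": -0.07}]'

```text
clock: 1.35
eef_pos: [526.1, -53.3, 231.1]
tool_rot: [3.141, -0.0, 1.484]
force: [0.7, -0.1, -0.1]
width: 68.3
gripper_force: 0.0
```

drive_tool --motion '[{"fingers": 0.8, "linear": [0.036, -0.003, 0.01], "twist": -0.07}, {"fingers": 0.8, "linear": [0.036, -0.003, 0.01], "twist": -0.07}, {"fingers": 0.8, "linear": [0.036, -0.003, 0.01], "twist": -0.07}, {"fingers": 0.8, "linear": [0.036, -0.003, 0.01], "twist": -0.07}, {"fingers": 0.8, "linear": [0.036, -0.003, 0.01], "twist": -0.07}]'

```text
clock: 1.77
eef_pos: [501.9, 124.6, 180.7]
tool_rot: [3.141, -0.0, 1.834]
force: [0.2, -0.8, 0.7]
width: 68.1
gripper_force: 0.0
```

drive_tool --motion '[{"fingers": 0.8, "linear": [0.035, 0, 0.01], "twist": -0.06}, {"fingers": 0.8, "linear": [0.035, 0, 0.01], "twist": -0.06}, {"fingers": 0.8, "linear": [0.035, 0, 0.01], "twist": -0.06}, {"fingers": 0.8, "linear": [0.035, 0, 0.01], "twist": -0.06}, {"fingers": 0.8, "linear": [0, 0, 0], "twist": 0}]'

```text
clock: 2.18
eef_pos: [449.3, 261.9, 139.9]
tool_rot: [-3.14, -0.006, 2.084]
force: [0.5, -0.0, 0.6]
width: 68.1
gripper_force: 0.0
```

```bash
python3 -c "
from h import *
to(389,293,80,118.6)"
```

```text
clk 2.18 pos [449.3 261.9 139.9] yaw 119.4 rp [-3.14  -0.006] F [ 0.5 -0.   0.6] w 68.1 g 0.0 q [-0.32  0.6  -0.38  1.96  0.34  0.65 -0.41]
 now-axes [ 0.0567 -0.0372  0.0599]  after-twist axes [ 0.0561 -0.038   0.0599]  twist 0.014
```

drive_tool --motion '[{"fingers": 0.8, "linear": [0.028, -0.019, 0.02], "twist": 0.014}, {"fingers": 0.8, "linear": [0.028, -0.019, 0.02], "twist": 0}, {"fingers": 0.8, "linear": [0, 0, 0.02], "twist": 0}, {"fingers": 0.8, "linear": [0, 0, 0], "twist": 0}]'

```text
clock: 2.52
eef_pos: [390.8, 285.0, 78.7]
tool_rot: [-3.135, 0.001, 2.061]
force: [0.2, -0.9, 0.5]
width: 68.1
gripper_force: 0.0
```

```bash
python3 -c "
from h import *
to(389,293,1,118.6)
a=grab('top','top1')['color'][250:350,90:230];b=grab('side','side1')['color'][90:210,170:330]
cv2.imwrite('pics/c1.png',np.hstack([cv2.resize(a,(400,300)),cv2.resize(b,(400,300))]))"
```

```text
clk 2.52 pos [390.8 285.   78.7] yaw 118.1 rp [-3.135e+00  1.000e-03] F [ 0.2 -0.9  0.5] w 68.1 g 0.0 q [-0.5   0.66 -0.28  2.09  0.41  0.45 -0.6 ]
 now-axes [0.008  0.0022 0.0777]  after-twist axes [0.0079 0.0022 0.0777]  twist -0.0091
```

View pics/c1.png

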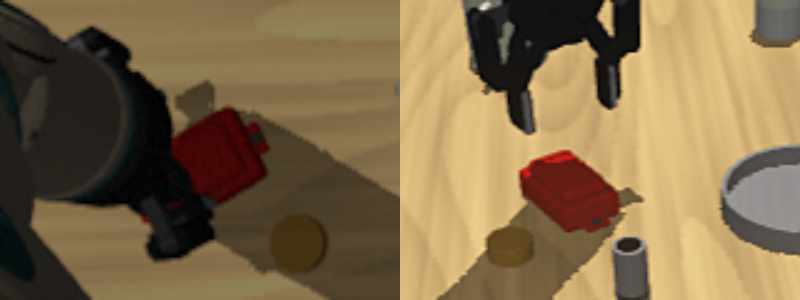

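The picture shows the open fingers straddling the lens, with the puck clear to the right. I'll descend.

drive_tool --motion '[{"fingers": 0.8, "linear": [0.008, 0.002, 0.015], "twist": -0.009}, {"fingers": 0.8, "linear": [0, 0, 0.015], "twist": 0}, {"fingers": 0.8, "linear": [0, 0, 0], "twist": 0}]'

```text
clock: 2.87
eef_pos: [393.4, 292.6, 50.7]
tool_rot: [-3.141, 0.001, 2.064]
force: [0.3, 0.2, -0.2]
width: 68.2
gripper_force: 0.0
```

```bash
python3 -c "
from h import *
to(389,293,1,118.6)"
```

```text
clk 2.87 pos [393.4 292.6  50.7] yaw 118.2 rp [-3.141e+00  1.000e-03] F [ 0.3  0.2 -0.2] w 68.2 g 0.0 q [-0.53  0.72 -0.24  2.09  0.44  0.38 -0.63]
 now-axes [ 0.0025 -0.0037  0.0497]  after-twist axes [ 0.0025 -0.0036  0.0497]  twist -0.0063
```

drive_tool --motion '[{"fingers": 0.8, "linear": [0.002, -0.004, 0.013], "twist": -0.006}, {"fingers": 0.8, "linear": [0, 0, 0.013], "twist": 0}, {"fingers": 0.8, "linear": [0, 0, 0.013], "twist": 0}, {"fingers": 0.8, "linear": [0, 0, 0.01], "twist": 0}, {"fingers": 0.8, "linear": [0, 0, 0], "twist": 0}]'

```text
clock: 3.28
eef_pos: [388.6, 292.4, 1.8]
tool_rot: [-3.141, 0.001, 2.07]
force: [0.2, 0.5, 0.1]
width: 68.4
gripper_force: 0.0
```

```bash
python3 -c "
from h import *
to(389,293,1,118.6)"
```

```text
clk 3.28 pos [388.6 292.4   1.8] yaw 118.6 rp [-3.141e+00  1.000e-03] F [0.2 0.5 0.1] w 68.4 g 0.0 q [-0.59  0.81 -0.17  2.12  0.5   0.26 -0.7 ]
 now-axes [0.0003 0.0006 0.0008]  after-twist axes [0.0003 0.0006 0.0008]  twist 0.0001
```

drive_tool --motion '[{"fingers": 0.66, "linear": [0, 0, 0], "twist": 0}, {"fingers": 0.55, "linear": [0, 0, 0], "twist": 0}, {"fingers": 0.5, "linear": [0, 0, 0], "twist": 0}, {"fingers": 0.5, "linear": [0, 0, 0], "twist": 0}, {"fingers": 0.5, "linear": [0, 0, 0], "twist": 0}]'

```text
clock: 3.7
eef_pos: [388.6, 293.5, 3.3]
tool_rot: [3.14, 0.0, 2.071]
force: [0.4, -0.7, 6.6]
width: 53.0
gripper_force: 64.1
```

drive_tool --motion '[{"fingers": 0.4, "linear": [0, 0, 0], "twist": 0}, {"fingers": 0.4, "linear": [0, 0, 0], "twist": 0}, {"fingers": 0.4, "linear": [0, 0, -0.002], "twist": 0}, {"fingers": 0.4, "linear": [0, 0, -0.008], "twist": 0}, {"fingers": 0.4, "linear": [0, 0, -0.012], "twist": 0}]'

```text
clock: 4.12
eef_pos: [387.2, 292.9, 24.3]
tool_rot: [-3.14, 0.0, 2.072]
force: [-0.7, -0.0, -0.9]
width: 52.5
gripper_force: 63.2
```

drive_tool --motion '[{"fingers": 0.4, "linear": [0, 0, -0.02], "twist": 0}, {"fingers": 0.4, "linear": [0, 0, -0.02], "twist": 0}, {"fingers": 0.4, "linear": [0, 0, -0.02], "twist": 0}, {"fingers": 0.4, "linear": [0, 0, -0.02], "twist": 0}, {"fingers": 0.4, "linear": [0, 0, -0.01], "twist": 0}]'

```text
clock: 4.53
eef_pos: [388.4, 293.9, 116.8]
tool_rot: [3.139, -0.001, 2.072]
force: [-0.4, 0.1, 0.0]
width: 52.4
gripper_force: 63.2
```

```bash
python3 -c "
from h import *
to(595,-261,100,104.2)"
```

```text
clk 4.53 pos [388.4 293.9 116.8] yaw 118.7 rp [ 3.139e+00 -1.000e-03] F [-0.4  0.1  0. ] w 52.4 g 63.2 q [-0.46  0.6  -0.35  2.07  0.39  0.54 -0.6 ]
 now-axes [-0.5859 -0.0853  0.0168]  after-twist axes [-0.5886  0.0641  0.0168]  twist 0.2532
```

drive_tool --motion '[{"fingers": 0.4, "linear": [-0.015, -0.002, 0], "twist": 0}, {"fingers": 0.4, "linear": [-0.03, -0.004, 0], "twist": 0}, {"fingers": 0.4, "linear": [-0.036, -0.005, 0], "twist": 0}, {"fingers": 0.4, "linear": [-0.036, -0.005, 0], "twist": 0}, {"fingers": 0.4, "linear": [-0.036, -0.005, 0], "twist": 0}]'

```text
clock: 4.95
eef_pos: [442.9, 147.6, 114.4]
tool_rot: [-3.141, 0.0, 2.073]
force: [0.6, -0.7, -1.2]
width: 52.5
gripper_force: 63.2
```

drive_tool --motion '[{"fingers": 0.4, "linear": [-0.036, -0.005, 0], "twist": 0}, {"fingers": 0.4, "linear": [-0.036, -0.005, 0], "twist": 0}, {"fingers": 0.4, "linear": [-0.036, -0.005, 0], "twist": 0}, {"fingers": 0.4, "linear": [-0.036, -0.005, 0], "twist": 0}, {"fingers": 0.4, "linear": [-0.036, -0.005, 0], "twist": 0}]'

```text
clock: 5.37
eef_pos: [507.4, -22.8, 114.3]
tool_rot: [-3.141, -0.0, 2.072]
force: [0.3, 1.2, -1.8]
width: 52.6
gripper_force: 63.2
```

drive_tool --motion '[{"fingers": 0.4, "linear": [-0.036, -0.005, 0], "twist": 0}, {"fingers": 0.4, "linear": [-0.036, -0.005, 0], "twist": 0}, {"fingers": 0.4, "linear": [-0.036, -0.005, 0], "twist": 0}, {"fingers": 0.4, "linear": [-0.036, -0.005, 0], "twist": 0}, {"fingers": 0.4, "linear": [-0.036, -0.005, 0], "twist": 0}]'

```text
clock: 5.78
eef_pos: [571.7, -192.7, 114.2]
tool_rot: [-3.141, -0.001, 2.071]
force: [0.4, 0.4, -1.6]
width: 52.6
gripper_force: 63.2
```

drive_tool --motion '[{"fingers": 0.4, "linear": [-0.036, -0.006, 0.005], "twist": 0.05}, {"fingers": 0.4, "linear": [-0.02, 0, 0.005], "twist": 0.08}, {"fingers": 0.4, "linear": [-0.005, 0, 0.005], "twist": 0.08}, {"fingers": 0.4, "linear": [0, 0, 0], "twist": 0.04}, {"fingers": 0.4, "linear": [0, 0, 0], "twist": 0}]'

```text
clock: 6.2
eef_pos: [593.7, -248.4, 98.4]
tool_rot: [-3.14, -0.001, 1.82]
force: [-0.3, -0.1, -1.5]
width: 52.7
gripper_force: 63.2
```

```bash
python3 -c "
from h import *
to(595,-261,60,104.2)"
```

```text
clk 6.2 pos [ 593.7 -248.4   98.4] yaw 104.3 rp [-3.14e+00 -1.00e-03] F [-0.3 -0.1 -1.5] w 52.7 g 63.2 q [ 0.58  0.8  -0.39  1.64  0.4   0.78  0.26]
 now-axes [-0.0126 -0.0018  0.0384]  after-twist axes [-0.0126 -0.0018  0.0384]  twist 0.001
```

drive_tool --motion '[{"fingers": 0.4, "linear": [-0.012, -0.002, 0.01], "twist": 0}, {"fingers": 0.4, "linear": [0, 0, 0.015], "twist": 0}, {"fingers": 0.4, "linear": [0, 0, 0.013], "twist": 0}, {"fingers": 0.4, "linear": [0, 0, 0], "twist": 0}, {"fingers": 0.4, "linear": [0, 0, 0], "twist": 0}]'

```text
clock: 6.62
eef_pos: [594.7, -259.3, 60.1]
tool_rot: [-3.14, -0.002, 1.823]
force: [0.6, 0.7, -0.8]
width: 52.7
gripper_force: 63.2
```

```bash
python3 -c "
from h import *
to(595,-261,9,104.2)
a=grab('top','top2')['color'][140:260,370:530];b=grab('side','side2')['color'][290:460,320:547]
cv2.imwrite('pics/c2.png',np.hstack([cv2.resize(a,(400,300)),cv2.resize(b,(400,300))]))"
```

```text
clk 6.62 pos [ 594.7 -259.3   60.1] yaw 104.4 rp [-3.14e+00 -2.00e-03] F [ 0.6  0.7 -0.8] w 52.7 g 63.2 q [ 0.58  0.86 -0.37  1.64  0.43  0.73  0.26]
 now-axes [-0.0017 -0.0001  0.0511]  after-twist axes [-0.0017 -0.0001  0.0511]  twist 0.0043
```

View pics/c2.png

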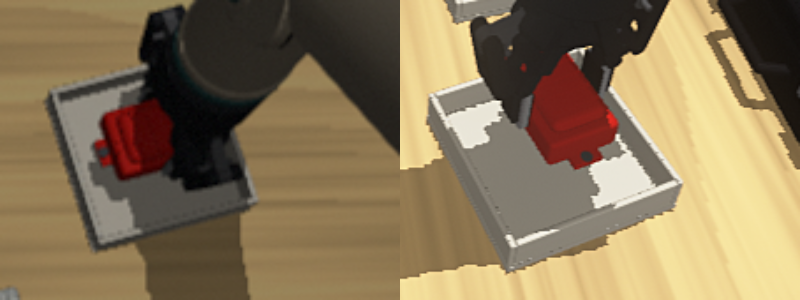

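The lens is held dome-up, aligned and centred over the bin. I'll lower it.

drive_tool --motion '[{"fingers": 0.4, "linear": [-0.002, 0, 0.013], "twist": 0}, {"fingers": 0.4, "linear": [0, 0, 0.013], "twist": 0}, {"fingers": 0.4, "linear": [0, 0, 0.012], "twist": 0}, {"fingers": 0.4, "linear": [0, 0, 0.008], "twist": 0}, {"fingers": 0.4, "linear": [0, 0, 0.002], "twist": 0}]'

```text
clock: 7.13
eef_pos: [594.4, -261.3, 10.7]
tool_rot: [-3.138, -0.002, 1.822]
force: [-0.8, 0.3, -1.5]
width: 52.8
gripper_force: 63.2
```

drive_tool --motion '[{"fingers": 0.4, "linear": [0, 0, 0.001], "twist": 0}, {"fingers": 0.4, "linear": [0, 0, 0.001], "twist": 0}, {"fingers": 0.4, "linear": [0, 0, 0], "twist": 0}]'

```text
clock: 7.38
eef_pos: [596.4, -261.9, 11.5]
tool_rot: [3.141, 0.0, 1.822]
force: [-0.5, -0.6, -1.2]
width: 52.8
gripper_force: 63.2
```

drive_tool --motion '[{"fingers": 0.4, "linear": [0, 0, 0.001], "twist": 0}, {"fingers": 0.4, "linear": [0, 0, 0.001], "twist": 0}, {"fingers": 0.4, "linear": [0, 0, 0], "twist": 0}]'

```text
clock: 7.63
eef_pos: [596.2, -262.0, 9.5]
tool_rot: [3.141, 0.0, 1.822]
force: [-0.0, 0.4, -1.4]
width: 52.9
gripper_force: 63.2
```

drive_tool --motion '[{"fingers": 0.4, "linear": [0, 0, 0.001], "twist": 0}, {"fingers": 0.4, "linear": [0, 0, 0], "twist": 0}]'

```text
clock: 7.8
eef_pos: [596.2, -262.0, 8.4]
tool_rot: [3.141, 0.0, 1.822]
force: [0.1, -0.9, -1.8]
width: 52.9
gripper_force: 63.3
```

drive_tool --motion '[{"fingers": 0.4, "linear": [0, 0, 0.001], "twist": 0}, {"fingers": 0.4, "linear": [0, 0, 0], "twist": 0}]'

```text
clock: 7.97
eef_pos: [596.2, -262.0, 8.4]
tool_rot: [3.142, 0.0, 1.822]
force: [-3.1, 1.0, 6.0]
width: 53.1
gripper_force: 63.9
```

drive_tool --motion '[{"fingers": 0.4, "linear": [0, 0, 0.001], "twist": 0}, {"fingers": 0.4, "linear": [0, 0, 0], "twist": 0}]'

```text
clock: 8.13
eef_pos: [596.2, -262.0, 8.3]
tool_rot: [-3.142, 0.001, 1.822]
force: [-4.3, 0.1, 11.8]
width: 52.6
gripper_force: 64.7
```

Contact made. Releasing, then lifting.

drive_tool --motion '[{"fingers": 0.7, "linear": [0, 0, -0.001], "twist": 0}, {"fingers": 0.8, "linear": [0, 0, 0], "twist": 0}, {"fingers": 0.8, "linear": [0, 0, 0], "twist": 0}, {"fingers": 0.8, "linear": [0, 0, 0], "twist": 0}, {"fingers": 0.8, "linear": [0, 0, -0.01], "twist": 0}]'

```text
clock: 8.55
eef_pos: [594.5, -261.4, 15.6]
tool_rot: [-3.138, -0.002, 1.822]
force: [-0.4, 0.6, 0.0]
width: 68.3
gripper_force: 0.0
```

drive_tool --motion '[{"fingers": 0.8, "linear": [0, 0, -0.02], "twist": 0}, {"fingers": 0.8, "linear": [0, 0, -0.025], "twist": 0}, {"fingers": 0.8, "linear": [0, 0, -0.025], "twist": 0}, {"fingers": 0.8, "linear": [0, 0, -0.025], "twist": 0}, {"fingers": 0.6, "linear": [0, 0, 0], "twist": 0}]'

```text
clock: 8.97
eef_pos: [599.6, -262.8, 118.2]
tool_rot: [3.134, 0.005, 1.822]
force: [0.0, 0.5, -0.5]
width: 57.7
gripper_force: 0.0
```

```bash
python3 -c "
from h import *
# pegB centre (387,-298), axis -71.4: grasp at own x=+6
a=np.radians(-71.4);print(387+6*np.cos(a),-298+6*np.sin(a))
to(389,-304,100,108.6)
grab('top','top3');grab('side','side3')"
```

```text
388.9137558557884 -303.6866104600575
clk 8.97 pos [ 599.6 -262.8  118.2] yaw 104.4 rp [3.134 0.005] F [ 0.   0.5 -0.5] w 57.7 g 0.0 q [ 0.61  0.79 -0.41  1.6   0.39  0.82  0.29]
 now-axes [ 0.0123 -0.2143  0.0182]  after-twist axes [ 0.0281 -0.2128  0.0182]  twist -0.0739
```

View pics/side3.png

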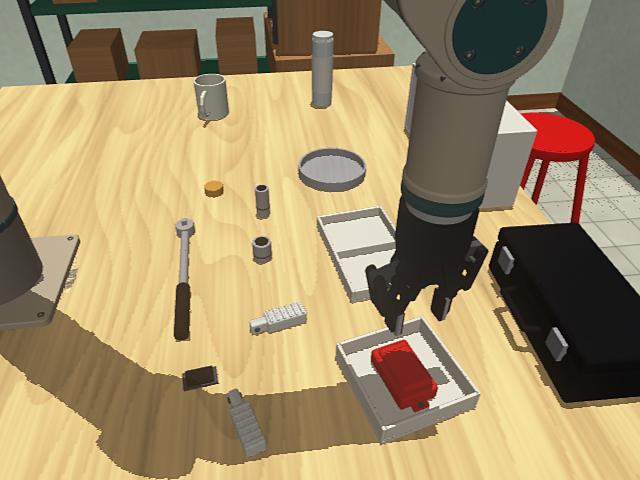

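The lens is flat, dome up, in the bin at side px (404,372). Next is pegB.

drive_tool --motion '[{"fingers": 0.6, "linear": [0.002, -0.03, 0], "twist": -0.074}, {"fingers": 0.6, "linear": [0.004, -0.036, 0], "twist": 0}, {"fingers": 0.6, "linear": [0.004, -0.036, 0], "twist": 0}, {"fingers": 0.6, "linear": [0.004, -0.036, 0], "twist": 0}, {"fingers": 0.6, "linear": [0.004, -0.036, 0.01], "twist": 0}]'

```text
clock: 9.48
eef_pos: [423.4, -298.4, 102.5]
tool_rot: [3.141, 0.0, 1.896]
force: [0.4, -0.3, 0.5]
width: 51.1
gripper_force: 0.0
```

drive_tool --motion '[{"fingers": 0.6, "linear": [0.005, -0.03, 0.01], "twist": 0}, {"fingers": 0.6, "linear": [0.002, -0.01, 0.005], "twist": 0}, {"fingers": 0.6, "linear": [0, 0, 0.01], "twist": 0}, {"fingers": 0.6, "linear": [0, 0, 0.01], "twist": 0}, {"fingers": 0.6, "linear": [0, 0, 0], "twist": 0}]'

```text
clock: 9.9
eef_pos: [385.6, -303.4, 65.4]
tool_rot: [-3.142, -0.002, 1.897]
force: [-0.1, 0.5, 0.3]
width: 51.3
gripper_force: 0.0
```

```bash
python3 -c "
from h import *
to(389,-304,4,108.6)"
```

```text
clk 9.9 pos [ 385.6 -303.4   65.4] yaw 108.7 rp [-3.142e+00 -2.000e-03] F [-0.1  0.5  0.3] w 51.3 g 0.0 q [ 0.85  0.7  -0.35  2.08  0.53  0.45  0.41]
 now-axes [-0.0017  0.003   0.0614]  after-twist axes [-0.0017  0.003   0.0614]  twist 0.0018
```

drive_tool --motion '[{"fingers": 0.6, "linear": [-0.001, 0.002, 0.015], "twist": 0}, {"fingers": 0.6, "linear": [0, 0, 0.015], "twist": 0}, {"fingers": 0.6, "linear": [0, 0, 0.015], "twist": 0}, {"fingers": 0.6, "linear": [0, 0, 0.014], "twist": 0}, {"fingers": 0.6, "linear": [0, 0, 0], "twist": 0}]'

```text
clock: 10.32
eef_pos: [387.9, -303.1, 6.1]
tool_rot: [-3.141, -0.003, 1.899]
force: [0.2, 0.4, 0.1]
width: 51.4
gripper_force: 0.0
```

drive_tool --motion '[{"fingers": 0.4, "linear": [0, 0, 0], "twist": 0}, {"fingers": 0.3, "linear": [0, 0, 0], "twist": 0}, {"fingers": 0.15, "linear": [0, 0, 0], "twist": 0}, {"fingers": 0.15, "linear": [0, 0, 0], "twist": 0}, {"fingers": 0.15, "linear": [0, 0, 0], "twist": 0}]'

```text
clock: 10.73
eef_pos: [387.7, -304.9, 9.0]
tool_rot: [3.14, 0.001, 1.896]
force: [0.9, 1.0, 3.1]
width: 24.5
gripper_force: 59.6
```

drive_tool --motion '[{"fingers": 0.15, "linear": [0, 0, -0.008], "twist": 0}, {"fingers": 0.15, "linear": [0, 0, -0.02], "twist": 0}, {"fingers": 0.15, "linear": [0, 0, -0.03], "twist": 0}, {"fingers": 0.15, "linear": [0, 0, -0.03], "twist": 0}, {"fingers": 0.15, "linear": [0, 0, -0.012], "twist": 0}]'

```text
clock: 11.15
eef_pos: [388.0, -305.5, 111.9]
tool_rot: [3.139, 0.003, 1.896]
force: [0.9, 0.2, -2.5]
width: 24.3
gripper_force: 59.4
```

drive_tool --motion '[{"fingers": 0.15, "linear": [0, 0.02, 0], "twist": -0.11}, {"fingers": 0.15, "linear": [0, 0.03, 0], "twist": -0.12}, {"fingers": 0.15, "linear": [-0.002, 0.036, 0], "twist": -0.12}, {"fingers": 0.15, "linear": [-0.004, 0.036, 0], "twist": -0.12}, {"fingers": 0.15, "linear": [-0.008, 0.036, 0], "twist": -0.12}]'

```text
clock: 11.57
eef_pos: [526.9, -229.0, 109.1]
tool_rot: [-3.141, 0.0, 2.49]
force: [0.7, -0.2, -2.2]
width: 24.1
gripper_force: 59.3
```

```bash
python3 -c "
from h import *
to(616.5,-55.7,90,187.8)"
```

```text
clk 11.57 pos [ 526.9 -229.   109.1] yaw 142.7 rp [-3.141  0.   ] F [ 0.7 -0.2 -2.2] w 24.1 g 59.3 q [ 0.73  0.75 -0.59  1.83  0.59  0.75  0.73]
 now-axes [0.0339 0.1921 0.0191]  after-twist axes [-0.1123  0.1595  0.0191]  twist -0.7878
```

drive_tool --motion '[{"fingers": 0.15, "linear": [0.006, 0.032, 0], "twist": -0.113}, {"fingers": 0.15, "linear": [0.002, 0.032, 0], "twist": -0.113}, {"fingers": 0.15, "linear": [-0.002, 0.032, 0], "twist": -0.113}, {"fingers": 0.15, "linear": [-0.005, 0.032, 0], "twist": -0.113}, {"fingers": 0.15, "linear": [-0.009, 0.031, 0], "twist": -0.113}]'

```text
clock: 11.98
eef_pos: [600.8, -85.1, 108.8]
tool_rot: [-3.141, -0.001, 3.056]
force: [0.4, 0.4, -1.2]
width: 24.2
gripper_force: 59.3
```

drive_tool --motion '[{"fingers": 0.15, "linear": [-0.011, 0.025, 0.005], "twist": -0.113}, {"fingers": 0.15, "linear": [0, 0, 0.01], "twist": -0.11}, {"fingers": 0.15, "linear": [0, 0, 0], "twist": 0}, {"fingers": 0.15, "linear": [0, 0, 0], "twist": 0}]'

```text
clock: 12.32
eef_pos: [613.0, -62.8, 92.9]
tool_rot: [-3.141, -0.003, -3.012]
force: [0.3, -1.0, -2.4]
width: 24.3
gripper_force: 59.4
```

```bash
python3 -c "
from h import *
to(616.5,-55.7,50,187.8)"
```

```text
clk 12.32 pos [613.  -62.8  92.9] yaw -172.6 rp [-3.141e+00 -3.000e-03] F [ 0.3 -1.  -2.4] w 24.3 g 59.4 q [ 0.49  0.87 -0.76  1.72  0.75  0.88  1.1 ]
 now-axes [-0.0044  0.0066  0.0429]  after-twist axes [-0.0045  0.0066  0.0429]  twist -0.0067
```

drive_tool --motion '[{"fingers": 0.15, "linear": [-0.004, 0.007, 0.013], "twist": -0.007}, {"fingers": 0.15, "linear": [0, 0, 0.015], "twist": 0}, {"fingers": 0.15, "linear": [0, 0, 0.015], "twist": 0}, {"fingers": 0.15, "linear": [0, 0, 0], "twist": 0}, {"fingers": 0.15, "linear": [0, 0, 0], "twist": 0}]'

```text
clock: 12.73
eef_pos: [615.7, -55.1, 48.6]
tool_rot: [3.142, -0.003, -3.003]
force: [-0.2, -0.2, -2.8]
width: 24.3
gripper_force: 59.4
```

```bash
python3 -c "
from h import *
to(616.5,-55.7,12,187.8)
a=grab('top','top4')['color'][140:260,240:400];b=grab('side','side4')['color'][180:335,290:497]
cv2.imwrite('pics/c4.png',np.hstack([cv2.resize(a,(400,300)),cv2.resize(b,(400,300))]))"
```

```text
clk 12.73 pos [615.7 -55.1  48.6] yaw -172.1 rp [ 3.142e+00 -3.000e-03] F [-0.2 -0.2 -2.8] w 24.3 g 59.4 q [ 0.46  0.93 -0.71  1.73  0.81  0.81  1.06]
 now-axes [-0.0007 -0.0007  0.0366]  after-twist axes [-0.0007 -0.0007  0.0366]  twist 0.0023
```

View pics/c4.png

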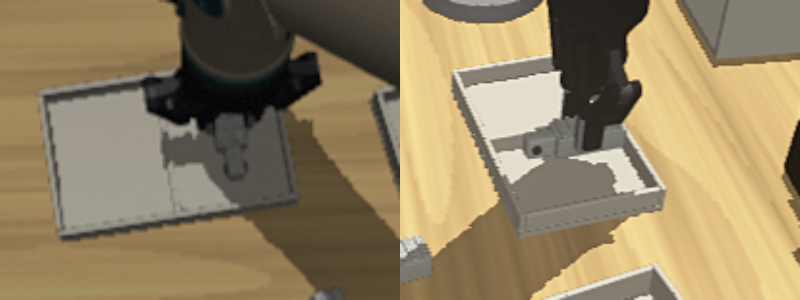

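Peg is level over the right compartment, centred between divider and wall. I'll lower it.

drive_tool --motion '[{"fingers": 0.15, "linear": [0, 0, 0.013], "twist": 0}, {"fingers": 0.15, "linear": [0, 0, 0.012], "twist": 0}, {"fingers": 0.15, "linear": [0, 0, 0.006], "twist": 0}, {"fingers": 0.15, "linear": [0, 0, 0.002], "twist": 0}, {"fingers": 0.15, "linear": [0, 0, 0], "twist": 0}]'

```text
clock: 13.25
eef_pos: [616.4, -54.5, 16.2]
tool_rot: [3.141, -0.002, -3.002]
force: [0.5, -0.2, -2.3]
width: 24.6
gripper_force: 59.5
```

drive_tool --motion '[{"fingers": 0.15, "linear": [0, 0, 0.001], "twist": 0}, {"fingers": 0.15, "linear": [0, 0, 0.001], "twist": 0}, {"fingers": 0.15, "linear": [0, 0, 0], "twist": 0}]'

```text
clock: 13.5
eef_pos: [617.3, -54.4, 15.5]
tool_rot: [-3.142, 0.0, -3.002]
force: [-0.0, -0.3, -2.1]
width: 24.7
gripper_force: 59.5
```

drive_tool --motion '[{"fingers": 0.15, "linear": [0, 0, 0.001], "twist": 0}, {"fingers": 0.15, "linear": [0, 0, 0], "twist": 0}]'

```text
clock: 13.67
eef_pos: [617.3, -54.6, 14.4]
tool_rot: [-3.141, 0.0, -3.002]
force: [-0.6, -0.2, -1.7]
width: 24.5
gripper_force: 59.5
```

drive_tool --motion '[{"fingers": 0.15, "linear": [0, 0, 0.001], "twist": 0}, {"fingers": 0.15, "linear": [0, 0, 0], "twist": 0}]'

```text
clock: 13.83
eef_pos: [617.3, -54.5, 14.1]
tool_rot: [-3.141, 0.0, -3.003]
force: [-0.7, -0.5, 3.7]
width: 24.3
gripper_force: 60.0
```

drive_tool --motion '[{"fingers": 0.15, "linear": [0, 0, 0.001], "twist": 0}, {"fingers": 0.15, "linear": [0, 0, 0], "twist": 0}]'

```text
clock: 14.0
eef_pos: [617.3, -54.5, 14.1]
tool_rot: [-3.14, 0.001, -3.003]
force: [-3.9, -1.1, 11.1]
width: 24.3
gripper_force: 61.0
```

drive_tool --motion '[{"fingers": 0.15, "linear": [0, 0, 0.001], "twist": 0}, {"fingers": 0.15, "linear": [0, 0, 0], "twist": 0}]'

```text
clock: 14.17
eef_pos: [617.3, -54.5, 14.0]
tool_rot: [-3.14, 0.001, -3.003]
force: [-6.1, -2.1, 17.8]
width: 24.3
gripper_force: 61.9
```

drive_tool --motion '[{"fingers": 0.3, "linear": [0, 0, -0.002], "twist": 0}, {"fingers": 0.5, "linear": [0, 0, 0], "twist": 0}, {"fingers": 0.5, "linear": [0, 0, 0], "twist": 0}, {"fingers": 0.5, "linear": [0, 0, 0], "twist": 0}, {"fingers": 0.5, "linear": [0, 0, -0.01], "twist": 0}]'

```text
clock: 14.58
eef_pos: [615.7, -54.7, 21.7]
tool_rot: [3.141, -0.003, -3.002]
force: [1.1, -0.2, -0.8]
width: 42.7
gripper_force: 0.0
```

drive_tool --motion '[{"fingers": 0.5, "linear": [0, 0, -0.02], "twist": 0}, {"fingers": 0.5, "linear": [0, 0, -0.025], "twist": 0}, {"fingers": 0.5, "linear": [0, 0, -0.025], "twist": 0}, {"fingers": 0.6, "linear": [0, 0, -0.015], "twist": 0}, {"fingers": 0.6, "linear": [0, 0, 0], "twist": 0}]'

```text
clock: 15.0
eef_pos: [619.6, -53.9, 112.2]
tool_rot: [-3.141, 0.006, -3.003]
force: [0.7, 0.2, 0.9]
width: 51.4
gripper_force: 0.0
```

```bash
python3 -c "
from h import *
a=np.radians(13.9);x,y=439.5+6*np.cos(a),-142+6*np.sin(a);print(x,y)
to(x,y,100,193.9)"
```

```text
445.32429888946916 -140.5586317451364
clk 15.0 pos [619.6 -53.9 112.2] yaw -172.0 rp [-3.141  0.006] F [0.7 0.2 0.9] w 51.4 g 0.0 q [ 0.49  0.85 -0.78  1.7   0.73  0.9   1.12]
 now-axes [ 0.1846 -0.0617  0.0122]  after-twist axes [ 0.19   -0.0423  0.0122]  twist -0.1036
```

drive_tool --motion '[{"fingers": 0.6, "linear": [0.02, -0.007, 0], "twist": 0}, {"fingers": 0.6, "linear": [0.036, -0.012, 0], "twist": 0}, {"fingers": 0.6, "linear": [0.036, -0.012, 0], "twist": 0}, {"fingers": 0.6, "linear": [0.036, -0.012, 0], "twist": 0}, {"fingers": 0.6, "linear": [0.036, -0.012, 0.006], "twist": 0}]'

```text
clock: 15.42
eef_pos: [460.8, -132.2, 102.3]
tool_rot: [3.141, 0.0, -3.002]
force: [0.3, -1.4, 0.2]
width: 50.7
gripper_force: 0.0
```

drive_tool --motion '[{"fingers": 0.6, "linear": [0.021, -0.007, 0.01], "twist": -0.1}, {"fingers": 0.6, "linear": [0, 0, 0.015], "twist": 0}, {"fingers": 0.6, "linear": [0, 0, 0.015], "twist": 0}, {"fingers": 0.6, "linear": [0, 0, 0], "twist": 0}, {"fingers": 0.6, "linear": [0, 0, 0], "twist": 0}]'

```text
clock: 15.83
eef_pos: [441.9, -141.2, 61.8]
tool_rot: [3.14, -0.002, -2.902]
force: [1.3, 0.4, 0.2]
width: 51.0
gripper_force: 0.0
```

```bash
python3 -c "
from h import *
to(445.3,-140.6,6,193.9)"
```

```text
clk 15.83 pos [ 441.9 -141.2   61.8] yaw -166.3 rp [ 3.14e+00 -2.00e-03] F [1.3 0.4 0.2] w 51.0 g 0.0 q [ 0.71  0.77 -0.7   2.15  0.95  0.58  1.11]
 now-axes [-0.0034 -0.0002  0.0558]  after-twist axes [-0.0034 -0.0002  0.0558]  twist -0.0031
```

drive_tool --motion '[{"fingers": 0.6, "linear": [-0.001, 0, 0.015], "twist": 0}, {"fingers": 0.6, "linear": [0, 0, 0.015], "twist": 0}, {"fingers": 0.6, "linear": [0, 0, 0.014], "twist": 0}, {"fingers": 0.6, "linear": [0, 0, 0.01], "twist": 0}, {"fingers": 0.6, "linear": [0, 0, 0], "twist": 0}]'

```text
clock: 16.25
eef_pos: [443.4, -140.8, 7.5]
tool_rot: [3.141, -0.001, -2.902]
force: [-0.2, -0.0, 0.3]
width: 51.3
gripper_force: 0.0
```

drive_tool --motion '[{"fingers": 0.4, "linear": [0, 0, 0], "twist": 0}, {"fingers": 0.3, "linear": [0, 0, 0], "twist": 0}, {"fingers": 0.15, "linear": [0, 0, 0], "twist": 0}, {"fingers": 0.15, "linear": [0, 0, 0], "twist": 0}, {"fingers": 0.15, "linear": [0, 0, 0], "twist": 0}]'

```text
clock: 16.67
eef_pos: [444.3, -141.1, 9.4]
tool_rot: [-3.141, 0.002, -2.902]
force: [-0.0, 1.1, 6.6]
width: 24.5
gripper_force: 59.7
```

drive_tool --motion '[{"fingers": 0.15, "linear": [0, 0, -0.008], "twist": 0}, {"fingers": 0.15, "linear": [0, 0, -0.02], "twist": 0}, {"fingers": 0.15, "linear": [0, 0, -0.03], "twist": 0}, {"fingers": 0.15, "linear": [0, 0, -0.03], "twist": 0}, {"fingers": 0.15, "linear": [0, 0, -0.012], "twist": 0}]'

```text
clock: 17.08
eef_pos: [444.8, -141.2, 111.5]
tool_rot: [-3.14, 0.004, -2.902]
force: [-0.3, -0.1, -0.1]
width: 24.3
gripper_force: 59.2
```

```bash
python3 -c "
from h import *
to(603.3,41.3,100,187.8)"
```

```text
clk 17.08 pos [ 444.8 -141.2  111.5] yaw -166.3 rp [-3.14   0.004] F [-0.3 -0.1 -0.1] w 24.3 g 59.2 q [ 0.78  0.69 -0.8   2.12  0.82  0.67  1.22]
 now-axes [-0.1972  0.1398  0.0115]  after-twist axes [-0.1818  0.1593  0.0115]  twist 0.1032
```

drive_tool --motion '[{"fingers": 0.15, "linear": [-0.018, 0.013, 0], "twist": 0}, {"fingers": 0.15, "linear": [-0.03, 0.021, 0], "twist": 0}, {"fingers": 0.15, "linear": [-0.032, 0.023, 0], "twist": 0}, {"fingers": 0.15, "linear": [-0.032, 0.023, 0], "twist": 0}, {"fingers": 0.15, "linear": [-0.032, 0.023, 0], "twist": 0}]'

```text
clock: 17.5
eef_pos: [559.8, -6.2, 108.8]
tool_rot: [-3.141, 0.0, -2.903]
force: [1.4, -1.2, -1.8]
width: 24.4
gripper_force: 59.2
```

drive_tool --motion '[{"fingers": 0.15, "linear": [-0.03, 0.021, 0], "twist": 0}, {"fingers": 0.15, "linear": [-0.02, 0.014, 0.01], "twist": 0.1}, {"fingers": 0.15, "linear": [-0.004, 0.002, 0.015], "twist": 0}, {"fingers": 0.15, "linear": [0, 0, 0.015], "twist": 0}, {"fingers": 0.15, "linear": [0, 0, 0], "twist": 0}]'

```text
clock: 17.92
eef_pos: [599.8, 39.3, 64.8]
tool_rot: [-3.14, -0.007, -3.002]
force: [-0.4, -1.1, -1.6]
width: 24.5
gripper_force: 59.2
```

drive_tool --motion '[{"fingers": 0.15, "linear": [0, 0, 0], "twist": 0}]'

```text
clock: 18.0
eef_pos: [600.8, 39.0, 66.9]
tool_rot: [-3.14, -0.005, -3.003]
force: [0.2, -0.7, -1.1]
width: 24.5
gripper_force: 59.2
```

```bash
python3 -c "
from h import *
to(603.3,41.3,20,187.8)"
```

```text
clk 18.0 pos [600.8  39.   66.9] yaw -172.1 rp [-3.14  -0.005] F [ 0.2 -0.7 -1.1] w 24.5 g 59.2 q [ 0.31  0.88 -0.71  1.77  0.78  0.81  0.91]
 now-axes [-0.0028  0.0019  0.0469]  after-twist axes [-0.0028  0.002   0.0469]  twist 0.0024
```

drive_tool --motion '[{"fingers": 0.15, "linear": [-0.003, 0.002, 0.013], "twist": 0}, {"fingers": 0.15, "linear": [0, 0, 0.013], "twist": 0}, {"fingers": 0.15, "linear": [0, 0, 0.013], "twist": 0}, {"fingers": 0.15, "linear": [0, 0, 0.007], "twist": 0}, {"fingers": 0.15, "linear": [0, 0, 0], "twist": 0}]'

```text
clock: 18.42
eef_pos: [604.0, 42.9, 20.0]
tool_rot: [-3.141, -0.004, -3.003]
force: [-0.4, 0.6, -1.4]
width: 24.1
gripper_force: 59.3
```

drive_tool --motion '[{"fingers": 0.15, "linear": [0, 0, 0.001], "twist": 0}, {"fingers": 0.15, "linear": [0, 0, 0.001], "twist": 0}, {"fingers": 0.15, "linear": [0, 0, 0], "twist": 0}]'

```text
clock: 18.67
eef_pos: [606.0, 43.9, 20.7]
tool_rot: [3.141, 0.001, -3.002]
force: [0.5, -0.5, -1.0]
width: 24.1
gripper_force: 59.3
```

drive_tool --motion '[{"fingers": 0.15, "linear": [0, 0, 0.001], "twist": 0}, {"fingers": 0.15, "linear": [0, 0, 0.001], "twist": 0}, {"fingers": 0.15, "linear": [0, 0, 0], "twist": 0}]'

```text
clock: 18.92
eef_pos: [605.7, 43.6, 18.4]
tool_rot: [-3.141, 0.0, -3.002]
force: [1.1, 0.2, -0.6]
width: 24.7
gripper_force: 59.3
```

drive_tool --motion '[{"fingers": 0.15, "linear": [0, 0, 0.001], "twist": 0}, {"fingers": 0.15, "linear": [0, 0, 0.001], "twist": 0}, {"fingers": 0.15, "linear": [0, 0, 0], "twist": 0}]'

```text
clock: 19.17
eef_pos: [605.5, 43.6, 16.1]
tool_rot: [-3.142, -0.0, -3.002]
force: [-0.1, 0.5, -2.1]
width: 24.5
gripper_force: 59.3
```

drive_tool --motion '[{"fingers": 0.15, "linear": [0, 0, 0.001], "twist": 0}, {"fingers": 0.15, "linear": [0, 0, 0], "twist": 0}]'

```text
clock: 19.33
eef_pos: [605.6, 43.7, 15.2]
tool_rot: [-3.142, -0.0, -3.002]
force: [-0.0, 0.0, -1.2]
width: 24.3
gripper_force: 59.3
```

drive_tool --motion '[{"fingers": 0.15, "linear": [0, 0, 0.001], "twist": 0}, {"fingers": 0.15, "linear": [0, 0, 0], "twist": 0}]'

```text
clock: 19.5
eef_pos: [605.8, 43.7, 14.5]
tool_rot: [-3.142, 0.0, -3.002]
force: [-0.2, 0.4, 0.0]
width: 24.7
gripper_force: 59.4
```

drive_tool --motion '[{"fingers": 0.15, "linear": [0, 0, 0.001], "twist": 0}, {"fingers": 0.15, "linear": [0, 0, 0], "twist": 0}]'

```text
clock: 19.67
eef_pos: [605.8, 43.8, 14.4]
tool_rot: [-3.141, 0.0, -3.002]
force: [-2.5, -0.7, 7.3]
width: 24.2
gripper_force: 60.4
```

drive_tool --motion '[{"fingers": 0.3, "linear": [0, 0, -0.001], "twist": 0}, {"fingers": 0.5, "linear": [0, 0, 0], "twist": 0}, {"fingers": 0.5, "linear": [0, 0, 0], "twist": 0}, {"fingers": 0.5, "linear": [0, 0, 0], "twist": 0}, {"fingers": 0.5, "linear": [0, 0, -0.01], "twist": 0}]'

```text
clock: 20.08
eef_pos: [604.4, 43.3, 23.0]
tool_rot: [-3.141, -0.003, -3.002]
force: [-0.2, 0.3, -0.1]
width: 42.9
gripper_force: 0.0
```

drive_tool --motion '[{"fingers": 0.5, "linear": [0, 0, -0.02], "twist": 0}, {"fingers": 0.5, "linear": [0, 0, -0.025], "twist": 0}, {"fingers": 0.5, "linear": [0, 0, -0.025], "twist": 0}, {"fingers": 0.6, "linear": [0, 0, -0.025], "twist": 0}, {"fingers": 0.6, "linear": [0, 0, 0], "twist": 0}]'

```text
clock: 20.5
eef_pos: [608.7, 45.1, 124.9]
tool_rot: [3.141, 0.009, -3.002]
force: [-0.2, 0.2, 0.5]
width: 51.1
gripper_force: 0.0
```

```bash
python3 -c "
from h import *
to(424,9.5,100,170)
grab('top','top5');grab('side','side5')"
```

```text
clk 20.5 pos [608.7  45.1 124.9] yaw -172.0 rp [3.141 0.009] F [-0.2  0.2  0.5] w 51.1 g 0.0 q [ 0.33  0.82 -0.77  1.72  0.71  0.9   0.97]
 now-axes [ 0.1879 -0.0096  0.0249]  after-twist axes [ 0.1757 -0.0672  0.0249]  twist 0.3139
```

View pics/side5.png

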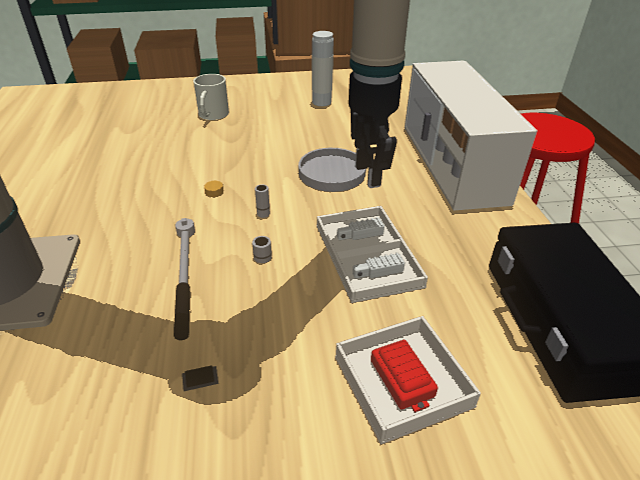

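Both pegs are ribs-up, one in each compartment (side px (360,230) and (380,264)), and the lens is unmoved. Next is the short socket.

drive_tool --motion '[{"fingers": 0.65, "linear": [0.02, -0.001, 0], "twist": 0}, {"fingers": 0.65, "linear": [0.036, -0.002, 0], "twist": 0}, {"fingers": 0.65, "linear": [0.036, -0.002, 0], "twist": 0}, {"fingers": 0.65, "linear": [0.036, -0.002, 0], "twist": 0}, {"fingers": 0.65, "linear": [0.036, -0.002, 0.01], "twist": 0}]'

```text
clock: 21.02
eef_pos: [442.8, 11.7, 109.5]
tool_rot: [3.141, 0.0, -3.003]
force: [1.5, -0.2, -0.2]
width: 55.6
gripper_force: 0.0
```

drive_tool --motion '[{"fingers": 0.65, "linear": [0.02, -0.001, 0.02], "twist": 0}, {"fingers": 0.65, "linear": [0.004, 0, 0.015], "twist": 0}, {"fingers": 0.65, "linear": [0, 0, 0.01], "twist": 0}, {"fingers": 0.65, "linear": [0, 0, 0], "twist": 0}, {"fingers": 0.65, "linear": [0, 0, 0], "twist": 0}]'

```text
clock: 21.43
eef_pos: [420.2, 7.8, 63.8]
tool_rot: [3.141, -0.002, -3.002]
force: [0.8, -0.2, -0.1]
width: 55.5
gripper_force: 0.0
```

```bash
python3 -c "
from h import *
to(424,9.5,6,188)"
```

```text
clk 21.43 pos [420.2   7.8  63.8] yaw -172.0 rp [ 3.141e+00 -2.000e-03] F [ 0.8 -0.2 -0.1] w 55.5 g 0.0 q [ 0.32  0.7  -0.6   2.26  0.97  0.46  0.63]
 now-axes [-0.004   0.0012  0.0578]  after-twist axes [-0.004   0.0012  0.0578]  twist 0.0001
```

drive_tool --motion '[{"fingers": 0.65, "linear": [-0.002, 0.001, 0.015], "twist": 0}, {"fingers": 0.65, "linear": [0, 0, 0.015], "twist": 0}, {"fingers": 0.65, "linear": [0, 0, 0.01], "twist": 0}, {"fingers": 0.65, "linear": [0, 0, 0], "twist": 0}]'

```text
clock: 21.77
eef_pos: [422.6, 9.1, 23.4]
tool_rot: [3.142, -0.001, -3.002]
force: [-0.6, 0.6, -0.7]
width: 55.3
gripper_force: 0.0
```

```bash
python3 -c "
from h import *
to(424,9.5,6,188)"
```

```text
clk 21.77 pos [422.6   9.1  23.4] yaw -172.0 rp [ 3.142e+00 -1.000e-03] F [-0.6  0.6 -0.7] w 55.3 g 0.0 q [ 0.23  0.77 -0.47  2.27  1.14  0.35  0.48]
 now-axes [-0.0015  0.0002  0.0174]  after-twist axes [-0.0015  0.0002  0.0174]  twist -0.0001
```

drive_tool --motion '[{"fingers": 0.65, "linear": [-0.001, 0, 0.01], "twist": 0}, {"fingers": 0.65, "linear": [0, 0, 0.006], "twist": 0}, {"fingers": 0.5, "linear": [0, 0, 0], "twist": 0}, {"fingers": 0.4, "linear": [0, 0, 0], "twist": 0}, {"fingers": 0.2, "linear": [0, 0, 0], "twist": 0}]'

```text
clock: 22.18
eef_pos: [424.1, 9.3, 9.2]
tool_rot: [3.142, 0.001, -3.002]
force: [0.1, 0.3, 0.4]
width: 30.4
gripper_force: 59.2
```

drive_tool --motion '[{"fingers": 0.2, "linear": [0, 0, 0], "twist": 0}, {"fingers": 0.2, "linear": [0, 0, 0], "twist": 0}, {"fingers": 0.2, "linear": [0, 0, 0], "twist": 0}]'

```text
clock: 22.43
eef_pos: [424.2, 9.3, 9.1]
tool_rot: [3.142, 0.001, -3.002]
force: [-1.1, 0.1, 6.9]
width: 30.3
gripper_force: 59.3
```

drive_tool --motion '[{"fingers": 0.2, "linear": [0, 0, -0.008], "twist": 0}, {"fingers": 0.2, "linear": [0, 0, -0.02], "twist": 0}, {"fingers": 0.2, "linear": [0, 0, -0.03], "twist": 0}, {"fingers": 0.2, "linear": [0, 0, -0.03], "twist": 0}, {"fingers": 0.2, "linear": [0, 0, -0.012], "twist": 0}]'

```text
clock: 22.85
eef_pos: [424.5, 9.5, 111.3]
tool_rot: [3.141, 0.003, -3.002]
force: [0.0, -0.9, -1.5]
width: 30.3
gripper_force: 59.5
```

```bash
python3 -c "
from h import *
to(617,262,110,188)"
```

```text
clk 22.85 pos [424.5   9.5 111.3] yaw -172.0 rp [3.141e+00 3.000e-03] F [ 0.  -0.9 -1.5] w 30.3 g 59.5 q [ 0.42  0.63 -0.73  2.22  0.81  0.57  0.77]
 now-axes [-0.2256  0.2234  0.0013]  after-twist axes [-0.2257  0.2233  0.0013]  twist -0.0004
```

drive_tool --motion '[{"fingers": 0.2, "linear": [-0.015, 0.015, 0], "twist": 0}, {"fingers": 0.2, "linear": [-0.022, 0.022, 0], "twist": 0}, {"fingers": 0.2, "linear": [-0.026, 0.026, 0], "twist": 0}, {"fingers": 0.2, "linear": [-0.026, 0.026, 0], "twist": 0}, {"fingers": 0.2, "linear": [-0.026, 0.026, 0], "twist": 0}]'

```text
clock: 23.27
eef_pos: [522.3, 139.7, 108.7]
tool_rot: [-3.141, -0.0, -3.003]
force: [0.9, 0.0, -1.5]
width: 30.3
gripper_force: 59.6
```

drive_tool --motion '[{"fingers": 0.2, "linear": [-0.026, 0.026, 0], "twist": 0}, {"fingers": 0.2, "linear": [-0.026, 0.026, 0], "twist": 0}, {"fingers": 0.2, "linear": [-0.026, 0.026, 0], "twist": 0}, {"fingers": 0.2, "linear": [-0.02, 0.018, 0], "twist": 0}, {"fingers": 0.2, "linear": [-0.012, 0.012, 0.01], "twist": 0}]'

```text
clock: 23.68
eef_pos: [617.8, 265.3, 100.3]
tool_rot: [3.137, 0.004, -3.001]
force: [1.4, 0.2, -0.3]
width: 30.2
gripper_force: 59.6
```

drive_tool --motion '[{"fingers": 0.2, "linear": [0, 0, 0.015], "twist": 0}, {"fingers": 0.2, "linear": [0, 0, 0.015], "twist": 0}, {"fingers": 0.2, "linear": [0, 0, 0.01], "twist": 0}, {"fingers": 0.2, "linear": [0, 0, 0], "twist": 0}, {"fingers": 0.2, "linear": [0, 0, 0], "twist": 0}]'

```text
clock: 24.1
eef_pos: [614.8, 259.5, 57.4]
tool_rot: [-3.14, -0.002, -3.003]
force: [-0.6, -0.3, -0.9]
width: 30.3
gripper_force: 59.6
```

```bash
python3 -c "
from h import *
to(617,262,20,188)
a=grab('top','top6')['color'][150:270,110:270];b=grab('side','side6')['color'][120:225,270:410]
cv2.imwrite('pics/c6.png',np.hstack([cv2.resize(a,(400,300)),cv2.resize(b,(400,300))]))"
```

```text
clk 24.1 pos [614.8 259.5  57.4] yaw -172.1 rp [-3.14e+00 -2.00e-03] F [-0.6 -0.3 -0.9] w 30.3 g 59.6 q [-0.06  0.96 -0.7   1.58  0.74  0.89  0.67]
 now-axes [-0.0026  0.0022  0.0374]  after-twist axes [-0.0026  0.0022  0.0374]  twist -0.0011
```

View pics/c6.png

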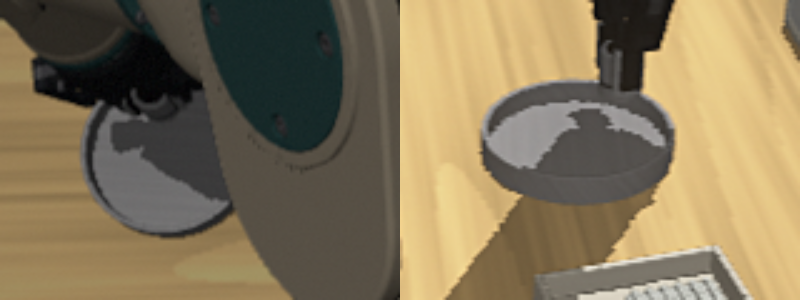

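The short socket is held upright over the far (+x) half of the dish. I'll lower it.

drive_tool --motion '[{"fingers": 0.2, "linear": [-0.001, 0.002, 0.013], "twist": 0}, {"fingers": 0.2, "linear": [0, 0, 0.013], "twist": 0}, {"fingers": 0.2, "linear": [0, 0, 0.01], "twist": 0}, {"fingers": 0.2, "linear": [0, 0, 0.002], "twist": 0}, {"fingers": 0.2, "linear": [0, 0, 0], "twist": 0}]'

```text
clock: 24.62
eef_pos: [615.3, 262.6, 18.6]
tool_rot: [-3.141, -0.003, -3.002]
force: [0.0, -0.0, 0.0]
width: 30.5
gripper_force: 59.6
```

drive_tool --motion '[{"fingers": 0.2, "linear": [0, 0, 0.001], "twist": 0}, {"fingers": 0.2, "linear": [0, 0, 0.001], "twist": 0}, {"fingers": 0.2, "linear": [0, 0, 0], "twist": 0}]'

```text
clock: 24.87
eef_pos: [616.5, 263.4, 18.6]
tool_rot: [3.141, 0.001, -3.002]
force: [0.9, -0.2, -0.9]
width: 30.2
gripper_force: 59.6
```

drive_tool --motion '[{"fingers": 0.2, "linear": [0, 0, 0.001], "twist": 0}, {"fingers": 0.2, "linear": [0, 0, 0], "twist": 0}]'

```text
clock: 25.03
eef_pos: [616.5, 263.3, 17.5]
tool_rot: [3.142, 0.0, -3.002]
force: [0.5, -0.0, -0.5]
width: 29.8
gripper_force: 59.6
```

drive_tool --motion '[{"fingers": 0.2, "linear": [0, 0, 0.001], "twist": 0}, {"fingers": 0.2, "linear": [0, 0, 0], "twist": 0}]'

```text
clock: 25.2
eef_pos: [616.3, 263.2, 16.3]
tool_rot: [-3.142, 0.0, -3.002]
force: [-0.1, 0.3, -1.2]
width: 30.4
gripper_force: 59.6
```

drive_tool --motion '[{"fingers": 0.2, "linear": [0, 0, 0.001], "twist": 0}, {"fingers": 0.2, "linear": [0, 0, 0], "twist": 0}]'

```text
clock: 25.37
eef_pos: [616.2, 263.2, 15.2]
tool_rot: [-3.142, -0.0, -3.002]
force: [-0.2, -0.2, -1.0]
width: 30.4
gripper_force: 59.6
```

drive_tool --motion '[{"fingers": 0.2, "linear": [0, 0, 0.001], "twist": 0}, {"fingers": 0.2, "linear": [0, 0, 0], "twist": 0}]'

```text
clock: 25.53
eef_pos: [616.3, 263.3, 14.3]
tool_rot: [3.142, 0.0, -3.002]
force: [-0.5, -0.1, -1.8]
width: 30.7
gripper_force: 59.7
```

drive_tool --motion '[{"fingers": 0.2, "linear": [0, 0, 0.001], "twist": 0}, {"fingers": 0.2, "linear": [0, 0, 0], "twist": 0}]'

```text
clock: 25.7
eef_pos: [616.4, 263.3, 14.3]
tool_rot: [-3.141, 0.0, -3.003]
force: [-0.9, -1.8, 5.7]
width: 29.9
gripper_force: 60.2
```

Contact. Release, lift, and go to the deep socket.

drive_tool --motion '[{"fingers": 0.4, "linear": [0, 0, 0], "twist": 0}, {"fingers": 0.55, "linear": [0, 0, 0], "twist": 0}, {"fingers": 0.55, "linear": [0, 0, 0], "twist": 0}, {"fingers": 0.55, "linear": [0, 0, -0.005], "twist": 0}, {"fingers": 0.55, "linear": [0, 0, -0.01], "twist": 0}]'

```text
clock: 26.12
eef_pos: [615.5, 262.8, 27.5]
tool_rot: [-3.141, -0.002, -3.002]
force: [-0.2, -0.2, 0.8]
width: 47.2
gripper_force: 0.0
```

drive_tool --motion '[{"fingers": 0.55, "linear": [0, 0, -0.02], "twist": 0}, {"fingers": 0.55, "linear": [0, 0, -0.025], "twist": 0}, {"fingers": 0.55, "linear": [0, 0, -0.03], "twist": 0}, {"fingers": 0.55, "linear": [0, 0, -0.03], "twist": 0}, {"fingers": 0.55, "linear": [0, 0, -0.01], "twist": 0}]'

```text
clock: 26.53
eef_pos: [618.2, 265.3, 149.2]
tool_rot: [3.138, 0.007, -3.002]
force: [-0.0, 0.5, 0.7]
width: 46.7
gripper_force: 0.0
```

drive_tool --motion '[{"fingers": 0.6, "linear": [0, 0, 0], "twist": 0}]'

```text
clock: 26.62
eef_pos: [618.1, 264.9, 147.7]
tool_rot: [3.139, 0.007, -3.003]
force: [0.8, 0.5, 0.1]
width: 51.4
gripper_force: 0.0
```

```bash
python3 -c "
from h import *
to(431,132.5,130,188)"
```

```text
clk 26.62 pos [618.1 264.9 147.7] yaw -172.0 rp [3.139 0.007] F [0.8 0.5 0.1] w 51.4 g 0.0 q [-0.04  0.86 -0.77  1.52  0.66  1.03  0.73]
 now-axes [ 0.2037 -0.1051  0.0177]  after-twist axes [ 0.2037 -0.105   0.0177]  twist -0.0006
```

drive_tool --motion '[{"fingers": 0.6, "linear": [0.02, -0.01, 0], "twist": 0}, {"fingers": 0.6, "linear": [0.034, -0.018, 0], "twist": 0}, {"fingers": 0.6, "linear": [0.034, -0.018, 0], "twist": 0}, {"fingers": 0.6, "linear": [0.034, -0.018, 0], "twist": 0}, {"fingers": 0.6, "linear": [0.034, -0.018, 0.01], "twist": 0}]'

```text
clock: 27.03
eef_pos: [471.7, 159.5, 133.4]
tool_rot: [3.141, 0.0, -3.002]
force: [1.2, -0.4, -1.0]
width: 51.1
gripper_force: 0.0
```

drive_tool --motion '[{"fingers": 0.6, "linear": [0.03, -0.015, 0.01], "twist": 0}, {"fingers": 0.6, "linear": [0.017, -0.008, 0.01], "twist": 0}, {"fingers": 0.6, "linear": [0, 0, 0.015], "twist": 0}, {"fingers": 0.6, "linear": [0, 0, 0], "twist": 0}, {"fingers": 0.6, "linear": [0, 0, 0], "twist": 0}]'

```text
clock: 27.45
eef_pos: [429.4, 131.0, 97.7]
tool_rot: [-3.142, -0.002, -3.002]
force: [0.4, 1.0, 0.5]
width: 51.2
gripper_force: 0.0
```

```bash
python3 -c "
from h import *
to(431,132.5,80,188)"
```

```text
clk 27.45 pos [429.4 131.   97.7] yaw -172.0 rp [-3.142e+00 -2.000e-03] F [0.4 1.  0.5] w 51.2 g 0.0 q [ 0.11  0.67 -0.7   2.17  0.81  0.58  0.52]
 now-axes [-0.0018  0.0013  0.0177]  after-twist axes [-0.0018  0.0013  0.0177]  twist -0.0002
```

drive_tool --motion '[{"fingers": 0.6, "linear": [-0.001, 0.001, 0.015], "twist": 0}, {"fingers": 0.6, "linear": [0, 0, 0.018], "twist": 0}, {"fingers": 0.6, "linear": [0, 0, 0.018], "twist": 0}, {"fingers": 0.6, "linear": [0, 0, 0.018], "twist": 0}, {"fingers": 0.6, "linear": [0, 0, 0.009], "twist": 0}]'

```text
clock: 27.87
eef_pos: [431.2, 133.0, 19.0]
tool_rot: [3.141, -0.0, -3.002]
force: [0.1, -1.1, -0.1]
width: 51.5
gripper_force: 0.0
```

drive_tool --motion '[{"fingers": 0.5, "linear": [0, 0, 0], "twist": 0}, {"fingers": 0.35, "linear": [0, 0, 0], "twist": 0}, {"fingers": 0.15, "linear": [0, 0, 0], "twist": 0}, {"fingers": 0.15, "linear": [0, 0, 0], "twist": 0}, {"fingers": 0.15, "linear": [0, 0, 0], "twist": 0}]'

```text
clock: 28.28
eef_pos: [431.2, 132.4, 20.9]
tool_rot: [3.141, 0.001, -3.003]
force: [-0.5, 0.1, -1.4]
width: 24.7
gripper_force: 58.8
```

drive_tool --motion '[{"fingers": 0.15, "linear": [0, 0, -0.008], "twist": 0}, {"fingers": 0.15, "linear": [0, 0, -0.02], "twist": 0}, {"fingers": 0.15, "linear": [0, 0, -0.03], "twist": 0}, {"fingers": 0.15, "linear": [0, 0, -0.03], "twist": 0}, {"fingers": 0.15, "linear": [0, 0, -0.012], "twist": 0}]'

```text
clock: 28.7
eef_pos: [431.7, 133.0, 123.5]
tool_rot: [3.141, 0.004, -3.002]
force: [0.3, -0.5, -1.0]
width: 24.7
gripper_force: 59.0
```

```bash
python3 -c "
from h import *
to(556,262,120,188)"
```

```text
clk 28.7 pos [431.7 133.  123.5] yaw -172.0 rp [3.141 0.004] F [ 0.3 -0.5 -1. ] w 24.7 g 59.0 q [ 0.15  0.63 -0.75  2.15  0.75  0.64  0.57]
 now-axes [-0.141   0.1105  0.0035]  after-twist axes [-0.141   0.1105  0.0035]  twist -0.0004
```

drive_tool --motion '[{"fingers": 0.15, "linear": [-0.015, 0.012, 0], "twist": 0}, {"fingers": 0.15, "linear": [-0.028, 0.022, 0], "twist": 0}, {"fingers": 0.15, "linear": [-0.028, 0.022, 0], "twist": 0}, {"fingers": 0.15, "linear": [-0.028, 0.022, 0], "twist": 0}, {"fingers": 0.15, "linear": [-0.025, 0.02, 0], "twist": 0}]'

```text
clock: 29.12
eef_pos: [541.3, 247.6, 120.9]
tool_rot: [3.141, 0.001, -3.003]
force: [0.7, -0.9, -1.7]
width: 24.6
gripper_force: 59.1
```

drive_tool --motion '[{"fingers": 0.15, "linear": [-0.017, 0.012, 0], "twist": 0}, {"fingers": 0.15, "linear": [0, 0, 0.015], "twist": 0}, {"fingers": 0.15, "linear": [0, 0, 0.015], "twist": 0}, {"fingers": 0.15, "linear": [0, 0, 0.01], "twist": 0}, {"fingers": 0.15, "linear": [0, 0, 0], "twist": 0}]'

```text
clock: 29.53
eef_pos: [553.6, 259.2, 78.2]
tool_rot: [-3.14, -0.004, -3.003]
force: [0.4, -0.8, -0.7]
width: 24.7
gripper_force: 59.1
```

drive_tool --motion '[{"fingers": 0.15, "linear": [0, 0, 0], "twist": 0}]'

```text
clock: 29.62
eef_pos: [554.6, 260.2, 80.1]
tool_rot: [-3.141, -0.001, -3.003]
force: [1.2, -0.0, -0.7]
width: 24.8
gripper_force: 59.1
```

```bash
python3 -c "
from h import *
to(556,262,30,188)
a=grab('top','top7')['color'][150:270,110:270];b=grab('side','side7')['color'][90:225,270:450]
cv2.imwrite('pics/c7.png',np.hstack([cv2.resize(a,(400,300)),cv2.resize(b,(400,300))]))"
```

```text
clk 29.62 pos [554.6 260.2  80.1] yaw -172.0 rp [-3.141e+00 -1.000e-03] F [ 1.2 -0.  -0.7] w 24.8 g 59.1 q [-0.07  0.87 -0.71  1.73  0.74  0.83  0.58]
 now-axes [-0.0016  0.0016  0.0501]  after-twist axes [-0.0016  0.0016  0.0501]  twist -0.0006
```

View pics/c7.png

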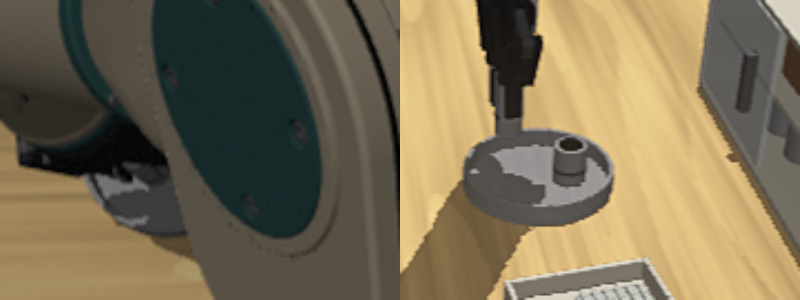

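The short socket stands upright in the dish at crop px (570,155), with the deep one held over the near half. I'll lower it.

drive_tool --motion '[{"fingers": 0.15, "linear": [-0.001, 0.001, 0.013], "twist": 0}, {"fingers": 0.15, "linear": [0, 0, 0.013], "twist": 0}, {"fingers": 0.15, "linear": [0, 0, 0.013], "twist": 0}, {"fingers": 0.15, "linear": [0, 0, 0.009], "twist": 0}, {"fingers": 0.15, "linear": [0, 0, 0], "twist": 0}]'

```text
clock: 30.13
eef_pos: [554.3, 260.6, 29.3]
tool_rot: [-3.14, -0.004, -3.002]
force: [-1.3, -0.5, -1.0]
width: 24.6
gripper_force: 59.1
```

drive_tool --motion '[{"fingers": 0.15, "linear": [0, 0, 0.001], "twist": 0}, {"fingers": 0.15, "linear": [0, 0, 0.001], "twist": 0}, {"fingers": 0.15, "linear": [0, 0, 0], "twist": 0}]'

```text
clock: 30.38
eef_pos: [556.1, 262.2, 30.6]
tool_rot: [3.141, 0.001, -3.002]
force: [-0.9, -0.1, -0.1]
width: 24.9
gripper_force: 59.1
```

drive_tool --motion '[{"fingers": 0.15, "linear": [0, 0, 0.001], "twist": 0}, {"fingers": 0.15, "linear": [0, 0, 0], "twist": 0}]'

```text
clock: 30.55
eef_pos: [556.1, 262.0, 29.7]
tool_rot: [3.141, 0.001, -3.002]
force: [-0.5, -0.3, -1.8]
width: 24.9
gripper_force: 59.1
```

drive_tool --motion '[{"fingers": 0.15, "linear": [0, 0, 0.001], "twist": 0}, {"fingers": 0.15, "linear": [0, 0, 0], "twist": 0}]'

```text
clock: 30.72
eef_pos: [556.0, 261.8, 28.4]
tool_rot: [-3.142, 0.0, -3.002]
force: [-0.3, 0.4, -1.8]
width: 24.9
gripper_force: 59.1
```

drive_tool --motion '[{"fingers": 0.15, "linear": [0, 0, 0.001], "twist": 0}, {"fingers": 0.15, "linear": [0, 0, 0], "twist": 0}]'

```text
clock: 30.88
eef_pos: [555.9, 261.8, 27.2]
tool_rot: [-3.141, -0.0, -3.002]
force: [0.2, -1.1, -1.4]
width: 24.6
gripper_force: 59.1
```

drive_tool --motion '[{"fingers": 0.15, "linear": [0, 0, 0.001], "twist": 0}, {"fingers": 0.15, "linear": [0, 0, 0], "twist": 0}]'

```text
clock: 31.05
eef_pos: [555.8, 261.8, 26.2]
tool_rot: [-3.142, -0.0, -3.002]
force: [-0.1, 0.4, -1.4]
width: 24.7
gripper_force: 59.1
```

drive_tool --motion '[{"fingers": 0.15, "linear": [0, 0, 0.001], "twist": 0}, {"fingers": 0.15, "linear": [0, 0, 0], "twist": 0}]'

```text
clock: 31.22
eef_pos: [555.9, 261.9, 25.9]
tool_rot: [-3.141, 0.0, -3.002]
force: [-1.4, -0.7, 4.1]
width: 24.6
gripper_force: 59.7
```

drive_tool --motion '[{"fingers": 0.35, "linear": [0, 0, 0], "twist": 0}, {"fingers": 0.5, "linear": [0, 0, 0], "twist": 0}, {"fingers": 0.5, "linear": [0, 0, 0], "twist": 0}, {"fingers": 0.5, "linear": [0, 0, -0.005], "twist": 0}, {"fingers": 0.5, "linear": [0, 0, -0.015], "twist": 0}]'

```text
clock: 31.63
eef_pos: [554.7, 260.9, 44.1]
tool_rot: [-3.14, -0.004, -3.002]
force: [-0.2, -0.4, 0.2]
width: 42.6
gripper_force: 0.0
```

drive_tool --motion '[{"fingers": 0.5, "linear": [0, 0, -0.025], "twist": 0}, {"fingers": 0.5, "linear": [0, 0, -0.03], "twist": 0}, {"fingers": 0.5, "linear": [0, 0, -0.035], "twist": 0}, {"fingers": 0.5, "linear": [0, 0, -0.035], "twist": 0}, {"fingers": 0.5, "linear": [0, 0, -0.03], "twist": 0}]'

```text
clock: 32.05
eef_pos: [555.9, 262.6, 204.1]
tool_rot: [3.14, 0.002, -3.002]
force: [0.4, 0.9, -0.4]
width: 42.4
gripper_force: 0.0
```

drive_tool --motion '[{"fingers": 0.5, "linear": [0.03, 0, -0.01], "twist": 0}, {"fingers": 0.5, "linear": [0.02, 0, 0], "twist": 0}, {"fingers": 0.5, "linear": [0, 0, 0], "twist": 0}, {"fingers": 0.5, "linear": [0, 0, 0], "twist": 0}]'

```text
clock: 32.38
eef_pos: [505.9, 255.0, 212.0]
tool_rot: [-3.141, 0.002, -3.001]
force: [0.4, -0.2, -0.0]
width: 42.9
gripper_force: 0.0
```

```bash
python3 -c "
from h import *
grab('side','side8')"
```

```text
(no output)
```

View pics/side8.png

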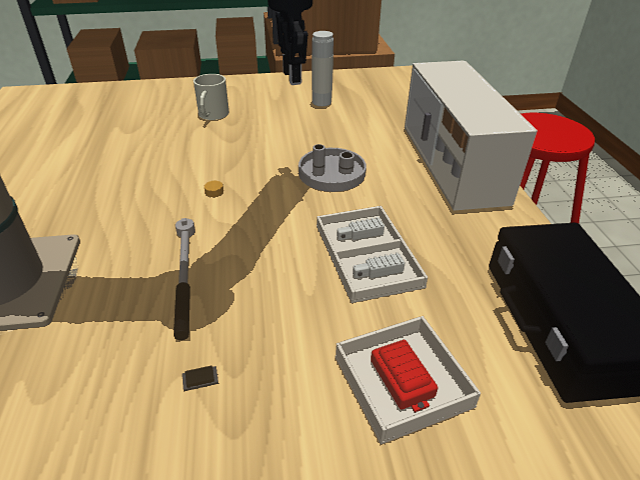

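Everything is in place: both sockets stand upright in the dish (px (319,158) and (346,162)), the pegs are in the tray, and the lens is in the bin. Handing in.

```bash
python3 -c "
from cell import ctrl
print(ctrl.finish_job())"
```

```text
the job is handed in; nothing more can be done
None
```

The job is done and handed in at about 32 s of the 128 s: lens in the square bin first (dome up), then one footpeg ribs-up in each tray compartment, and both sockets upright in the dish, as the last camera picture shows.

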